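# Clamp the battery block in the ratchet clamp

## Task

Take the battery block out of its charging slot and lower it upright onto the bed of the ratchet clamp, lengthwise between the two jaws and centred across them, without letting it tip or drop; since the slot leaves only its ends free and the clamp only its long sides, put it down on the bench in between and take it again the other way. Then wind the clamp's bar knob clockwise, in as many turns of the hand as you need, until its nose points at the short index post and the pawl has dropped into that tooth, not one tooth short or past; the pawl keeps each tooth while you let go. Leave the other things on the bench where they are.

Things in the scene. Friction and masses are not known exactly. Their poses are not given: they have to be found in the camera images.
- battery_mid (a point): Centre of the battery block, a rigid grey box with a black top, 64 mm long (its x), 44 mm wide (its y), 55 mm tall (its z, up), about 0.36 kg; either way round is the same. It starts standing in the charging slot, its underside 8 mm above the bench. The bench is free about the point 0.50 m ahead of the robot's base and 0.085 m to its left, room enough to put it down.
- charger: Charging slot, fixed. Origin on the bench under its middle, z up. Floor 8 mm thick, 64 (x) by 84 (y) mm. Two walls along its x beside the battery's long sides: 58 mm long, 7 mm thick, 48 mm apart inside, tops 70 mm above the bench; they and their ribs reach 42 mm either side. Its +x and -x ends are open: the battery, lying along its x, can be taken only by its two ends.
- clamp: Ratchet clamp, fixed. Origin on the bench under the knob's axis; x runs from the knob to the fixed jaw, z up. Base plate 12 mm thick, x = -67 to +205 mm, 130 mm wide; its top between the jaws is the bed, open on both y sides. Fixed jaw: face at x = 182 mm, 40 mm wide, top 63 mm above the bench. Between knob and bed, the moving jaw.
- pad_face (a point): Middle of the moving jaw's sprung pad face, 40 mm wide, top 63 mm above the bench; at clamp x = 102 mm when joint knob is 0, it goes 5 mm towards the fixed jaw per tooth. When it meets the battery it slides it against the fixed jaw, then its spring gives (1.5 N/mm, up to 10 mm).
- bed_mid (a point): Point on the bed's top (12 mm above the bench) midway between the open jaws, at clamp x = 145 mm, y = 0; axes as the clamp's. The battery's centre goes 27.5 mm above it, its long side along the clamp's x.
- index_post (a point): Top of the short brass index post, 10 mm across, on the base plate 53 mm from the knob's axis, on the side away from the jaws, 26 mm above the bench.
- knob_grip (a point): On the knob's upright axis at mid height of its black grip bar, 46 mm above the bench. Bar: 42 mm long, 14 mm thick, 30 to 62 mm above the bench, on a toothed wheel 84 mm across, top at 26 mm. A pointed nose at the foot of one bar end. In the clamp's frame the nose and bar point at -60 degrees (from x towards -y) when joint knob is 0, and turn clockwise as it grows.
- knob (a joint): Knob angle in rad, growing clockwise seen from above. One tooth per 0.524; starts caught at tooth 0 or 1. A spring (under 0.2 N m) turns it back onto the last caught tooth. The nose points at the index post at tooth 4 (2.09): turn 0.1 to 0.25 beyond the tooth and let back. The pawl stops backward turning: a tooth too far cannot be undone.
- pawl (a joint): Sprung pawl lever beside the wheel, no higher than 26 mm above the bench, in rad: 0 dropped fully into a notch, up to about 0.24 as it rides over a tooth's tip.
- screwdriver: a screwdriver lying on the bench, near the robot. A bystander: origin on the underside at its middle; leave alone
- wrench: an open wrench lying on the bench, near the robot. A bystander: origin on the underside at its middle; leave alone
- spool: a small metal spool standing upright, 52 mm across, 36 mm tall. A bystander: origin on the underside at its middle; leave alone
- tin: a closed tin standing upright, 68 mm across, 85 mm tall. A bystander: origin on the underside at its middle; leave alone
- rotor: a motor rotor standing on its end, 54 mm across, 110 mm tall with its shaft. A bystander: origin on the underside at its middle; leave alone
- meter: a hand meter lying flat, 75 x 140 x 34 mm. A bystander: origin on the underside at its middle; leave alone
- pliers: a pair of pliers lying flat, about 150 mm long. A bystander: origin on the underside at its middle; leave alone

How it is judged (in metres and radians):
On the way, in this order (a step that is already met when the one before it is completed fails the run):
1. the battery is out of the charging slot (its centre more than 80 mm from the slot's middle, seen from above) (horizontal distance between battery_mid and charger above 0.08 m), for 0.1 s.
2. the battery is put down upright on the bench, away from the slot, and let go (horizontal distance between battery_mid and charger above 0.08 m and height (world z) of battery_mid below 0.032 m and angle between battery_mid's own z axis and vertical below 0.1 rad and contact force between the fingers and battery below 0.1 N and linear speed of battery below 0.03 m/s), for 0.1 s.
3. the battery is lowered between the jaws to within 8 mm of the bed, lengthwise and upright, while still in the fingers (x of battery_mid in the frame of clamp between 0.13 and 0.158 m and y of battery_mid in the frame of clamp between -0.013 and 0.013 m and z of battery_mid in the frame of clamp below 0.0475 m and angle between the x axis of battery_mid and the x axis of clamp, either way round below 0.2 rad and angle between battery_mid's own z axis and vertical below 0.1 rad and contact force between the fingers and battery above 0.5 N), for 0.1 s.
4. with the battery between the jaws, the pawl has dropped at tooth 4 (knob at 2.09 rad, within 0.1) (value of joint knob between 1.99 and 2.19 rad and value of joint pawl below 0.06 rad), for 0.2 s.
At the end, for the whole second after the job is handed in: Battery at rest on the bed, upright (0.1 rad), along the clamp (0.12 rad), centre within 13 mm of its centre line and 144 to 156 mm from the knob axis (against the fixed jaw), pressed by the pad with over 2 N; pawl down (under 0.06 rad) at tooth 4, knob still at 2.09 rad +-0.1 (all of step 4 and x of battery_mid in the frame of clamp between 0.144 and 0.156 m and y of battery_mid in the frame of clamp between -0.013 and 0.013 m and z of battery_mid in the frame of clamp below 0.043 m and angle between the x axis of battery_mid and the x axis of clamp, either way round below 0.12 rad and angle between battery_mid's own z axis and vertical below 0.1 rad and velocity of joint knob between -0.1 and 0.1 rad/s and contact force between pad and battery above 2 N and linear speed of battery below 0.02 m/s); the robot touches nothing.
It fails at once if one of the bystanders is moved by more than 30 mm (distance of any of screwdriver, wrench, spool, tin, rotor, meter, pliers from where it was at the start of the episode above 0.03 m).
It fails at once if the battery tips by more than 0.5 rad (angle between battery_mid's own z axis and vertical above 0.5 rad).
It also fails if it takes over 72 s, if anything falls off the work surface, if the arm or the gripper's body presses on something with over 40 N, if the wrist force passes 120 N, or if a joint passes its speed limit or range.

## Robot

A 7-joint arm with a two-finger parallel gripper is mounted at the origin on the work surface. World frame = base frame: x ahead of the robot, y to its left, z up, the work surface at z = 0. Lengths are in mm, angles in rad, forces in N, time in s.
With the tool pointing down it reaches from about 425 to 800 mm from the base axis. Payload 8.3 kg.
Tool frame: the origin (TCP) lies midway between the tips of the shut fingers; the grasp point (between the pads) lies ctrl.pinch_z behind it (ctrl.pinch_z is the distance from the TCP to the grasp point, in mm); z points along the fingers, y is the direction in which the jaws open and shut (so a half turn about z gives the same grasp; the last joint's range is limited). The gripper opens to 85 mm and grips with 20 to 120 N. Pads are 22 mm wide; open, the fingers measure 114 mm over their backs; the gripper's body (76 mm by 85 mm) begins 54 mm behind the grasp point. The pads swing forward as they close: fully open they stand 13 mm farther back than shut.
Start: joints at [-1.35, 0.383, 0.016, 1.37, -0.006, 1.388, -0.046], TCP at [174.951, 599.996, 231.279] pointing down, gripper open.
Joint ranges: [-2.95, 2.95], [-0.25, 2.06], [-1.52, 1.56], [0.18, 2.33], [-1.44, 4.58], [0.02, 2.06], [-3.01, 3.01]. Speed limits (rad/s): [2.39, 2.39, 3.01, 3.01, 3.14, 3.14, 3.14].

## Interface

Orientations are given as a unit quaternion [x, y, z, w].
In Python, from station import ctrl gives the robot as it stands.
- The arm moves only by the tool send_rows, never from a script. Its argument "motion" is text: rows parted by semicolons, each of 7 numbers parted by spaces: the shift along the tool's x, y, z in m, then the turn, a rotation vector about the tool's x, y, z in degrees, then the opening in per cent of the stroke, from 0 (shut) to 100 (fully open). A call has 1 to 5 rows; each row is the pose to reach, as a shift and turn from the pose measured when the call began, along the tool's axes at that moment; what a row does not reach only later rows make up. A row lasts 1/10 s, in which the tool goes at most 50 mm and 8.59 degrees, less where a joint would pass 70% of its speed; a pose out of reach is approached as far as the arm can. A call with a gripper value outside its range is refused whole. The fingers move at their own pace and stop on an object; "squeeze" is the grip in N (left out, the last holds). Time passes only in rows, so rows that repeat a pose let the fingers close. It gives the time, the measured TCP pose, the force and the opening at its end, in the units of the state.
- ctrl.sense(): the state, without advancing time (a new reading comes with each control period).
- ctrl.read_camera(name): name is "side" or "top" or "wrist"; returns a dict with "frame" (480x640x3 uint8, red, green, blue), "range_z" (480x640 float32, mm along the optical axis (not along the pixel's ray), 0 where there is no reading), "vertical_fov" (degrees; the focal length in pixels is half the picture's height over the tangent of half this angle, whatever the lens; pixels are square), "cx", "cy" (the principal point, pixels), "origin" and "attitude" of the camera in the world. Camera axes: x right, y down, z forward; pixel columns grow to the right and rows downward; lengths in mm; the calibration is good to about 2 mm. The wrist camera is an equidistant fisheye: a pixel r from the principal point sees the ray r / f radians off the axis. A picture is of the moment at which its call begins.
- ctrl.job_done(): hands the job in, once; it reports no verdict.
Trained networks look in a picture, given as the dict that the camera call returned (one of the last four; its "shot" number tells which), for a name from the list of things; names that differ only in an ending like _2 or _b are one class to them, and where a whole thing is asked for, a point or a joint stands for the part that bears it (a point fixed in the world has none). Each returns a list of dicts, best first, with "confidence" (0 to 1); they miss things now and then, are a little off and sometimes report something else, mostly with a low value. They report only what shows in the picture. A call takes as long as a camera call.
- ctrl.recognise(target, picture): "point" ([x, y, z] in mm, in the coordinates of the camera as it stood for that picture, good to about 4 mm: the middle of the surface that is visible of it).
- ctrl.silhouettes(target, picture): "mask" (480x640 bool, what is visible of it).
The state is a dict: "clock": time; "joint_positions": joint angles; "joint_velocities": joint speeds; "tau": joint torques, N m; "eef_pos": TCP position; "ee_rot": TCP orientation; "contact_force": force on the tool from outside, world axes, zero at the start; "moment": the same for the moment, N m; "gripper_width": finger opening in mm.
Only numpy, scipy, OpenCV 4.12 (cv2) and the standard library are available. Lean on these libraries where they do the work, as an engineer would, in place of code of your own. Each camera call takes 0.05 s, during which the arm holds its last target.

## Working session

There is one attempt and no reset: what is moved stays moved. The work goes in short steps, Python scripts to look and compute and a tool call to move; the robot and the scene stay as the last step left them, time stands still between calls to the robot, and variables do not carry over. Pictures are saved under pics/ and viewed, and the job is handed in when it is done.

Besides the shell and the picture viewer there is one more tool, called after ">>>" as name(argument=value, ...) on one line, values as JSON. send_rows: Moves the arm, as the interface text tells. Its arguments: {"type":"object","properties":{"motion":{"type":"string"},"squeeze":{"type":"number"}},"required":["motion"]}

```bash
ls; mkdir -p pics; cat > h.py <<'E'
import numpy as np, cv2
from scipy.spatial.transform import Rotation as R
from station import ctrl
def f_of(p): return 240/np.tan(np.radians(p["vertical_fov"])/2)
def att(p):
    a=np.array(p["attitude"],float)
    return a if a.shape==(3,3) else R.from_quat(a).as_matrix()
def cam2w(p,pt): return att(p)@np.array(pt).T+np.array(p["origin"])
def cloud(p):
    z=p["range_z"].astype(float); v,u=np.mgrid[0:480,0:640]; f=f_of(p)
    X=np.stack([(u-p["cx"])/f*z,(v-p["cy"])/f*z,z],-1)
    W=X@att(p).T+np.array(p["origin"]); W[z==0]=np.nan
    return W
def save(p,n): cv2.imwrite("pics/"+n+".png",p["frame"][:,:,::-1])
E
python3 - <<'E'
from h import *
print(ctrl.sense(), ctrl.pinch_z)
for n in ["top","side"]:
    p=ctrl.read_camera(n); save(p,n+"0"); print(n,p["origin"],p["attitude"],p["vertical_fov"],p["cx"],p["cy"])
    for t in ["battery_mid","charger","clamp","pad_face","bed_mid","index_post","knob_grip","screwdriver","wrench","spool","tin","rotor","meter","pliers"]:
        r=ctrl.recognise(t,p)
        print(t,[(round(d["confidence"],2),cam2w(p,d["point"]).round(0).tolist()) for d in r[:2]])
    np.save(n+"0.npy",cloud(p))
E
```

```text
pics
{'clock': 0.0, 'joint_positions': array([-1.34989911,  0.38425444,  0.01636818,  1.37113132, -0.00632772,
        1.38818074, -0.04651154]), 'joint_velocities': array([-0.00145889,  0.00137611,  0.00061349,  0.0005559 , -0.00096212,
       -0.00052143,  0.00051781]), 'tau': array([ 5.65313912e-04, -6.27596927e+01,  8.44292957e-01, -3.71830273e+01,
        1.64972810e-02,  1.44738407e-02, -4.64818669e-06]), 'eef_pos': array([174.8178403 , 599.54638063, 230.27898773]), 'ee_rot': array([ 1.41396764e-01,  9.89952538e-01, -9.53493833e-04, -1.33697940e-04]), 'contact_force': array([-0.93878823, -0.47607223,  0.2508166 ]), 'moment': array([0.04504259, 0.00442237, 0.01853619]), 'gripper_width': 85.52048978970556} 18.700000000000003
top [ 417.72440849   51.39941562 1243.21541593] [-0.69741007  0.71289408 -0.04745483  0.05611829] 53.22825527842161 323.4712592019642 241.33307719250402
battery_mid [(0.91, [558.0, 275.0, 66.0]), (0.66, [561.0, -230.0, 15.0])]
charger [(0.64, [547.0, 249.0, 56.0]), (0.63, [562.0, -228.0, 15.0])]
clamp [(0.72, [561.0, -233.0, 15.0])]
pad_face []
bed_mid [(0.96
[... 552 characters left out ...]
 314.2485341839133 242.17280909441976
battery_mid [(0.93, [544.0, 282.0, 62.0])]
charger [(0.66, [583.0, 429.0, 8.0]), (0.57, [555.0, 305.0, 43.0])]
clamp [(0.9, [556.0, -200.0, 12.0])]
pad_face [(0.8, [563.0, -202.0, 40.0])]
bed_mid [(0.77, [550.0, -205.0, 11.0])]
index_post [(0.73, [554.0, -202.0, 11.0]), (0.54, [555.0, 306.0, 45.0])]
knob_grip [(0.77, [556.0, -296.0, 24.0]), (0.3, [384.0, -247.0, 7.0])]
screwdriver [(0.9, [438.0, -24.0, 20.0])]
wrench [(0.78, [383.0, -250.0, 7.0]), (0.38, [582.0, 430.0, 8.0])]
spool [(0.62, [718.0, 102.0, 32.0])]
tin [(0.75, [762.0, -79.0, 66.0])]
rotor [(0.93, [370.0, 208.0, 53.0])]
meter [(0.9, [728.0, 254.0, 35.0])]
pliers [(0.8, [587.0, 432.0, 10.0])]
```

View pics/top0.png

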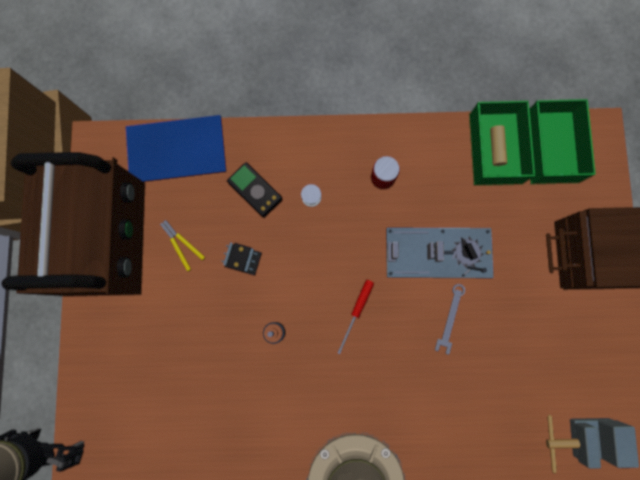

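View pics/side0.png

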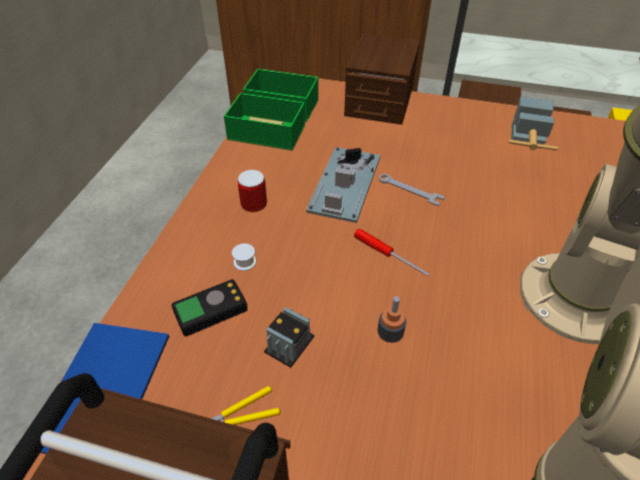

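```bash
python3 - <<'E'
import numpy as np,cv2
W=np.load("top0.npy")
# height map rectified
for nm,(x0,x1,y0,y1) in dict(ch=(470,660,170,370),cl=(450,680,-400,-60)).items():
    res=0.5;H=np.zeros((int((x1-x0)/res),int((y1-y0)/res)))
    m=(W[...,0]>x0)&(W[...,0]<x1)&(W[...,1]>y0)&(W[...,1]<y1)
    P=W[m]
    i=((x1-P[:,0])/res).astype(int).clip(0,H.shape[0]-1);j=((y1-P[:,1])/res).astype(int).clip(0,H.shape[1]-1)
    H[i,j]=P[:,2]
    H=cv2.dilate(H.astype(np.float32),np.ones((4,4)))
    cv2.imwrite(f"pics/h_{nm}.png",cv2.applyColorMap((H*2.4).clip(0,255).astype(np.uint8),cv2.COLORMAP_JET))
im=cv2.imread("pics/top0.png")
cv2.imwrite("pics/top0_b.png",cv2.resize(im[190:420,420:640],None,fx=2.6,fy=2.6))
E
python3 - <<'E'
import numpy as np,cv2
im=cv2.imread("pics/top0.png")
a=cv2.resize(im[230:290,210:280],None,fx=8,fy=8,interpolation=2)
b=cv2.resize(im[215:290,375:505],None,fx=6,fy=6,interpolation=2)
cv2.imwrite("pics/ta.png",a);cv2.imwrite("pics/tb.png",b)
a=cv2.imread("pics/h_ch.png");b=cv2.imread("pics/h_cl.png")
c=np.zeros((max(a.shape[0],b.shape[0]),a.shape[1]+b.shape[1],3),np.uint8);c[:a.shape[0],:a.shape[1]]=a;c[:b.shape[0],a.shape[1]:]=b
c=cv2.resize(c,(800,int(c.shape[0]*800/c.shape[1])));cv2.imwrite("pics/hh.png",c)
E
```

```text
(no output)
```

View pics/ta.png

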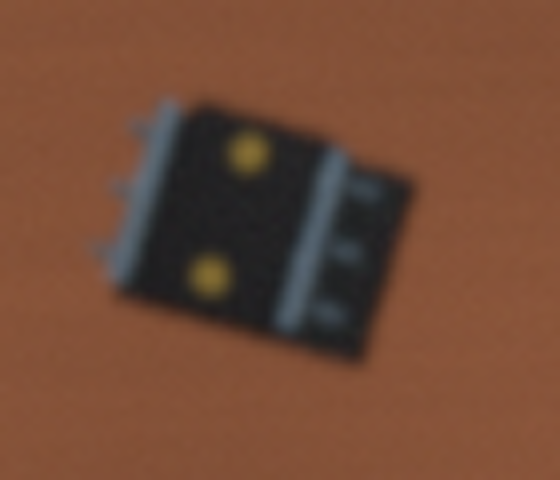

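View pics/tb.png

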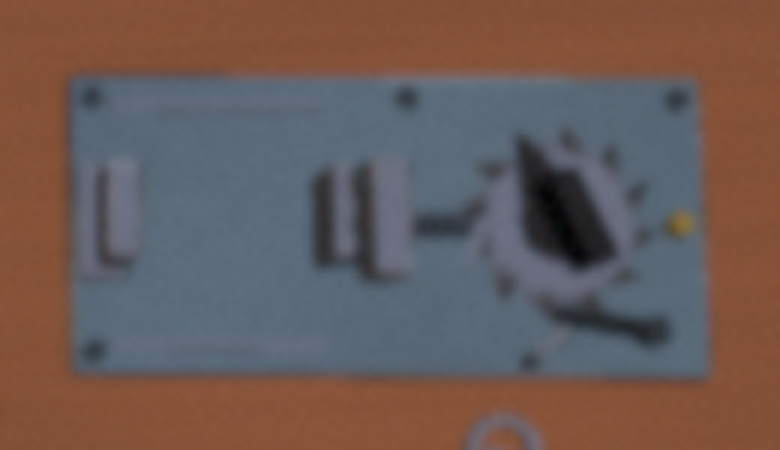

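View pics/hh.png

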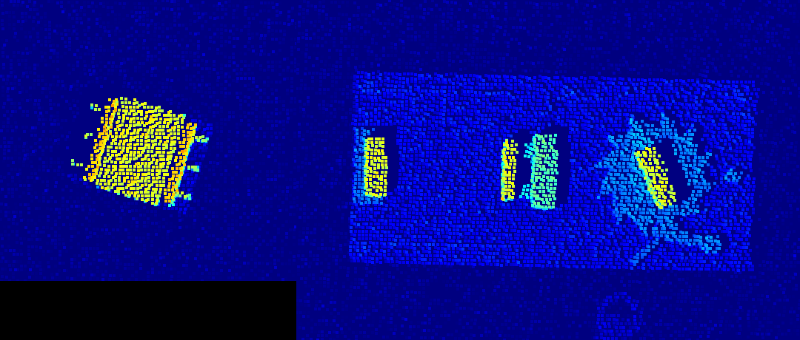

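```bash
cat > fit.py <<'E'
import numpy as np,cv2,sys
W=np.load(sys.argv[1]);P=W.reshape(-1,3)
def sel(x0,x1,y0,y1,z0,z1): 
    m=(P[:,0]>x0)&(P[:,0]<x1)&(P[:,1]>y0)&(P[:,1]<y1)&(P[:,2]>z0)&(P[:,2]<z1);return P[m]
def rect(n,Q):
    print(n,len(Q),cv2.minAreaRect(Q[:,:2].astype(np.float32)),"zmed",np.median(Q[:,2]).round(1) if len(Q) else None)
rect("bat+wall",sel(480,640,190,350,50,80))
Q=sel(480,640,190,350,58,66);rect("bat",Q); print(Q.mean(0))
rect("bench",sel(450,520,-50,50,-20,20))
rect("plate",sel(470,660,-400,-60,7,200))
rect("fixjaw",sel(480,640,-180,-60,52,75))
rect("movjaw",sel(500,620,-260,-190,52,75))
Q=sel(500,620,-340,-255,50,75);rect("bar",Q);print(Q.mean(0))
rect("wheel",sel(500,620,-340,-255,20,40))
E
python3 fit.py top0.npy; python3 fit.py side0.npy
```

```text
bat+wall 683 ((558.484619140625, 275.88128662109375), (82.51085662841797, 63.81592559814453), 72.62215423583984) zmed 64.4
bat 412 ((558.4251098632812, 276.7676086425781), (76.3276596069336, 64.93624114990234), 76.18509674072266) zmed 63.2
[557.80713613 274.99581379  63.02954829]
bench 917 ((485.2854309082031, 0.23136520385742188), (70.08854675292969, 99.21942138671875), 0.751137375831604) zmed 0.6
plate 5270 ((561.8211669921875, -231.1667938232422), (182.23892211914062, 329.5736389160156), 0.43060457706451416) zmed 14.0
fixjaw 102 ((566.9811401367188, -113.5410385131836), (14.866599082946777, 38.95736312866211), 88.47091674804688) zmed 62.8
movjaw 79 ((566.575927734375, -215.3040008544922), (41.4605827331543, 35.47987365722656), 3.5875213146209717) zmed 62.2
bar 117 ((560.3138427734375, -303.1016540527344), (40.78571319580078, 15.8344144821167), 22.185726165771484) zmed 62.1
[ 559.92846583 -301.55255089   61.05634865]
wheel 584 ((557.3510131835938, -302.4231872558594), (83.29132843017578, 114.91116333007812), 83.8582992553711) zmed 27.1
bat+wall 1136 ((555.407958984375, 275.56262207
[... 302 characters left out ...]
0625, 69.6739273071289), 89.850830078125) zmed -0.4
plate 3405 ((550.16455078125, -231.89926147460938), (276.7205505371094, 153.8634033203125), 87.63972473144531) zmed 13.2
fixjaw 111 ((564.0003662109375, -111.86613464355469), (16.805280685424805, 39.31709289550781), 88.04441833496094) zmed 61.1
movjaw 75 ((561.4984130859375, -203.016357421875), (37.65404510498047, 14.339688301086426), 4.66148567199707) zmed 60.4
bar 102 ((556.758056640625, -299.851806640625), (41.364471435546875, 15.484972953796387), 35.402774810791016) zmed 58.7
[ 555.73589622 -300.14165496   57.82615639]
wheel 374 ((549.8373413085938, -299.40081787109375), (99.2812271118164, 72.47317504882812), 8.79287052154541) zmed 25.8
```

```bash
cat >> h.py <<'E'
def go(x,y,z,a,tag=""):
    s=ctrl.sense(); Rc=R.from_quat(s["ee_rot"]).as_matrix()
    zz=np.array([0,0,-1.]);yy=np.array([np.cos(np.radians(a)),np.sin(np.radians(a)),0]);Rt=np.stack([np.cross(yy,zz),yy,zz],1)
    d=Rc.T@(np.array([x,y,z])-s["eef_pos"])/1000
    rv=np.degrees(R.from_matrix(Rc.T@Rt).as_rotvec())
    n=max(np.linalg.norm(d)/.05,np.linalg.norm(rv)/8.59)
    print(tag,"shift",d.round(4),"rv",rv.round(2),"rows>=",round(n,2))
def st():
    s=ctrl.sense();Rc=R.from_quat(s["ee_rot"]).as_matrix()
    print("t",round(s["clock"],2),"pos",s["eef_pos"].round(1),"yaw_y",np.degrees(np.arctan2(Rc[1,1],Rc[0,1])).round(2),"z",Rc[:,2].round(4),"F",s["contact_force"].round(1),"w",round(s["gripper_width"],1),"j",s["joint_positions"].round(2))
E
python3 -c "
from h import *
st();go(557,275,260,-17)"
```

```text
t 1.5 pos [174.9 600.  231.3] yaw_y 73.74 z [-1.e-04 -1.e-04 -1.e+00] F [-0.1  0.2 -0.2] w 85.2 j [-1.35  0.38  0.02  1.37 -0.01  1.39 -0.05]
 shift [-0.4578 -0.205  -0.0287] rv [-1.000e-02  0.000e+00  9.074e+01] rows>= 10.56
```

>>> send_rows(motion="-0.03 -0.013 -0.002 0 0 6 100; -0.07 -0.03 -0.004 0 0 14 100; -0.11 -0.05 -0.007 0 0 22 100; -0.15 -0.067 -0.01 0 0 30 100; -0.19 -0.085 -0.012 0 0 38 100")

```text
clock: 2.0
eef_pos: [334.8, 464.0, 243.8]
ee_rot: [0.458, 0.889, 0.0, -0.0]
contact_force: [0.8, -0.6, -0.5]
gripper_width: 85.0
```

```bash
python3 -c "
from h import *
st();go(557,275,260,-17)"
```

```text
t 2.0 pos [334.8 464.  243.8] yaw_y 35.42 z [ 3.e-04  7.e-04 -1.e+00] F [ 0.8 -0.6 -0.5] w 85.0 j [-1.17  0.26  0.21  1.51 -0.05  1.37 -0.34]
 shift [-0.2828  0.0715 -0.0163] rv [ 2.000e-02 -4.000e-02  5.242e+01] rows>= 6.1
```

>>> send_rows(motion="-0.04 0.01 -0.002 0 0 8 100; -0.08 0.02 -0.005 0 0 16 100; -0.12 0.03 -0.007 0 0 24 100; -0.16 0.04 -0.009 0 0 32 100; -0.20 0.05 -0.012 0 0 40 100")

```text
clock: 2.5
eef_pos: [492.4, 328.9, 256.0]
ee_rot: [0.737, 0.676, 0.001, -0.0]
contact_force: [0.3, 0.6, 0.6]
gripper_width: 85.5
```

```bash
python3 -c "
from h import *
st();go(557,275,260,-17)"
```

```text
t 2.5 pos [492.4 328.9 256. ] yaw_y -4.89 z [ 4.0e-04  1.1e-03 -1.0e+00] F [0.3 0.6 0.6] w 85.5 j [-0.96  0.31  0.41  1.44 -0.13  1.41 -0.63]
 shift [-0.0482  0.0689 -0.004 ] rv [ 1.000e-02 -7.000e-02  1.211e+01] rows>= 1.68
```

>>> send_rows(motion="-0.025 0.035 -0.002 0 0 6 100; -0.048 0.069 -0.004 0 -0.07 12 100; -0.048 0.069 -0.004 0 -0.07 12.1 100; -0.048 0.069 -0.004 0 -0.07 12.1 100")

```text
clock: 2.9
eef_pos: [557.8, 273.9, 259.8]
ee_rot: [0.804, 0.594, -0.0, 0.0]
contact_force: [-0.3, 0.3, 0.3]
gripper_width: 85.3
```

```bash
cat >> h.py <<'E'
def fish(p):
    v,u=np.mgrid[0:480,0:640]; f=f_of(p); dx=u-p["cx"];dy=v-p["cy"];r=np.hypot(dx,dy)+1e-9;th=r/f
    z=p["range_z"].astype(float); t=np.tan(th)*z
    X=np.stack([dx/r*t,dy/r*t,z],-1); W=X@att(p).T+np.array(p["origin"]); W[(z==0)|(th>1.3)]=np.nan
    return W
E
python3 -c "
from h import *
st()
p=ctrl.read_camera('wrist');save(p,'w1');print(p['origin'],att(p).round(3),p['vertical_fov'],p['cx'],p['cy'])
W=fish(p);np.save('w1.npy',W)
"; python3 fit.py w1.npy
```

```text
t 2.9 pos [557.8 273.9 259.8] yaw_y -17.12 z [ 2.e-04 -6.e-04 -1.e+00] F [-0.3  0.3  0.3] w 85.3 j [-0.85  0.39  0.48  1.35 -0.18  1.45 -0.68]
[581.26924703 351.93479049 401.94655155] [[ 0.956 -0.28  -0.092]
 [-0.295 -0.907 -0.301]
 [ 0.001  0.314 -0.949]] 65.70646984690485 321.0810853630303 236.82543433130564
bat+wall 4542 ((555.9911499023438, 277.6686706542969), (82.24876403808594, 63.77006530761719), 72.56952667236328) zmed 62.8
bat 3260 ((555.8792724609375, 277.5068664550781), (81.254638671875, 63.80952072143555), 72.89329528808594) zmed 62.6
[556.28803175 278.28000693  62.53964919]
bench 2507 ((484.98785400390625, 0.028713226318359375), (99.93721771240234, 69.91468811035156), 89.98192596435547) zmed -0.5
plate 27 ((578.8285522460938, -97.16358947753906), (4.3856329917907715, 15.54562759399414), 89.66779327392578) zmed 9.6
fixjaw 0 ((0.0, 0.0), (0.0, 0.0), 0.0) zmed None
movjaw 0 ((0.0, 0.0), (0.0, 0.0), 0.0) zmed None
bar 0 ((0.0, 0.0), (0.0, 0.0), 0.0) zmed None
[nan nan nan]
wheel 0 ((0.0, 0.0), (0.0, 0.0), 0.0) zmed Nonefit.py:13: RuntimeWarning: Mean of empty slice.
  Q=sel(500,620,-340,-255,50,75);rect("bar",Q);print(Q.mean(0))
  ret = um.true_divide(
```

View pics/w1.png

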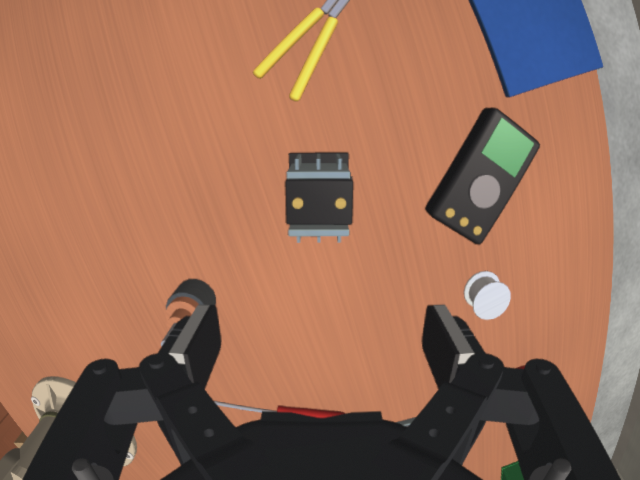

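```bash
python3 -c "
from h import *
go(556.5,276.5,12,-17.3)"
```

```text
shift [ 0.0009 -0.0005  0.2477] rv [-0.02 -0.    0.35] rows>= 4.95
```

>>> send_rows(motion="0.001 0 0.04 0 0 0.3 100; 0.001 0 0.08 0 0 0.3 100; 0.001 0 0.12 0 0 0.3 100; 0.001 0 0.15 0 0 0.3 100; 0.001 0 0.17 0 0 0.3 100")

```text
clock: 3.45
eef_pos: [554.4, 278.1, 86.9]
ee_rot: [0.804, 0.595, -0.002, -0.001]
contact_force: [0.4, 0.3, -0.5]
gripper_width: 85.6
```

```bash
python3 -c "
from h import *
st();go(556.5,276.5,12,-17.3)
p=ctrl.read_camera('wrist');save(p,'w2')"
```

```text
t 3.45 pos [554.4 278.1  86.9] yaw_y -17.02 z [-3.9e-03 -5.0e-04 -1.0e+00] F [ 0.4  0.3 -0.5] w 85.6 j [-0.84  0.51  0.44  1.58 -0.24  1.11 -0.64]
 shift [-0.0008  0.0028  0.0749] rv [-0.2   0.09  0.28] rows>= 1.5
```

View pics/w2.png

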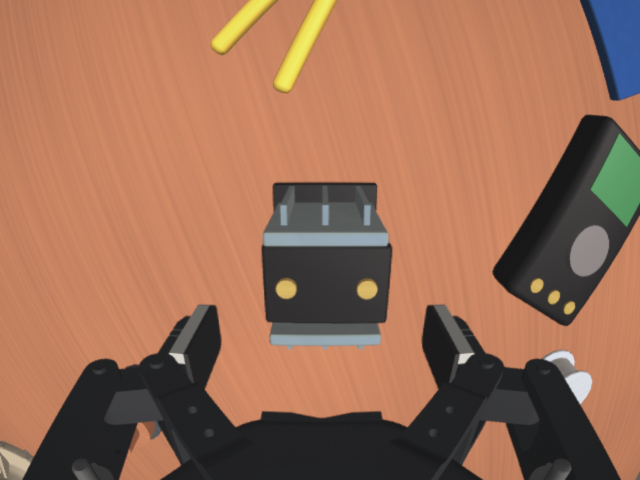

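Battery (263–390 px, centred about col 326) sits between the open pads (inner edges 215 and 427). Continue down.

>>> send_rows(motion="0 0.002 0.025 -0.2 0.1 0.3 100; -0.001 0.003 0.05 -0.2 0.1 0.3 100; -0.001 0.003 0.068 -0.2 0.1 0.3 100; -0.001 0.003 0.075 -0.2 0.1 0.3 100; -0.001 0.003 0.075 -0.2 0.1 0.3 100", squeeze=60)

```text
clock: 4.0
eef_pos: [554.2, 276.5, 8.9]
ee_rot: [0.805, 0.593, -0.002, -0.001]
contact_force: [-0.3, -0.5, 1.1]
gripper_width: 85.6
```

```bash
python3 -c "
from h import *
st();go(556.5,276.5,12,-17.3)
p=ctrl.read_camera('wrist');save(p,'w3')"
```

```text
t 4.0 pos [554.2 276.5   8.9] yaw_y -17.22 z [-0.0045 -0.0019 -1.    ] F [-0.3 -0.5  1.1] w 85.6 j [-0.82  0.6   0.41  1.64 -0.28  0.97 -0.61]
 shift [ 0.0007  0.0022 -0.0031] rv [-0.21  0.18  0.08] rows>= 0.08
```

View pics/w3.png

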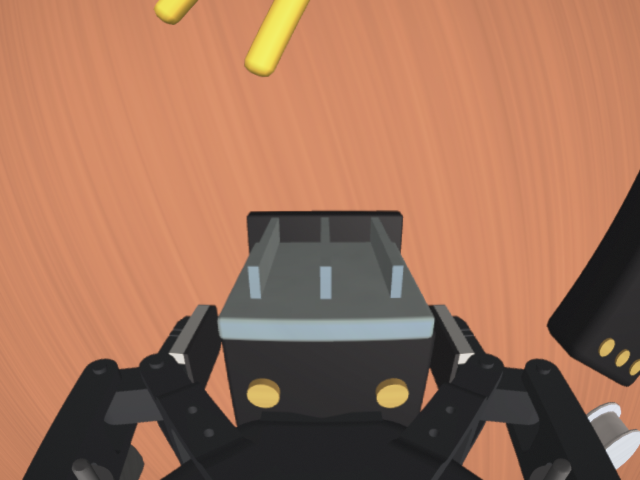

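>>> send_rows(motion="0.001 0.002 -0.003 -0.2 0.2 0 100; 0.001 0.002 -0.003 -0.2 0.2 0 40; 0.001 0.002 -0.003 -0.2 0.2 0 40; 0.001 0.002 -0.003 -0.2 0.2 0 40; 0.001 0.002 -0.003 -0.2 0.2 0 40", squeeze=60)

```text
clock: 4.55
eef_pos: [558.2, 277.5, 14.6]
ee_rot: [0.805, 0.593, 0.002, -0.0]
contact_force: [-0.7, 0.4, 7.2]
gripper_width: 63.5
```

```bash
python3 -c "
from h import *
st();go(556.5,276.5,110,-17.3)"
```

```text
t 4.55 pos [558.2 277.5  14.6] yaw_y -17.24 z [ 0.0035  0.0028 -1.    ] F [-0.7  0.4  7.2] w 63.5 j [-0.82  0.59  0.42  1.63 -0.28  0.97 -0.61]
 shift [-0.0011 -0.0011 -0.0954] rv [ 0.14 -0.22  0.06] rows>= 1.91
```

>>> send_rows(motion="0 0 -0.01 0 0 0 40; 0 0 -0.03 0 0 0 40; 0 0 -0.055 0 0 0 40; 0 0 -0.08 0 0 0 40; 0 0 -0.10 0 0 0 40")

```text
clock: 5.05
eef_pos: [557.9, 277.1, 116.4]
ee_rot: [0.805, 0.593, 0.003, -0.0]
contact_force: [0.1, 0.5, -3.6]
gripper_width: 63.7
```

```bash
python3 -c "
from h import *
st();go(500,85,110,-17.3)
p=ctrl.read_camera('wrist');save(p,'w4')"
```

```text
t 5.05 pos [557.9 277.1 116.4] yaw_y -17.25 z [ 0.0041  0.0031 -1.    ] F [ 0.1  0.5 -3.6] w 63.7 j [-0.84  0.48  0.45  1.55 -0.22  1.16 -0.65]
 shift [-0.2006  0.0016  0.0056] rv [ 0.17 -0.24  0.05] rows>= 4.01
```

View pics/w4.png

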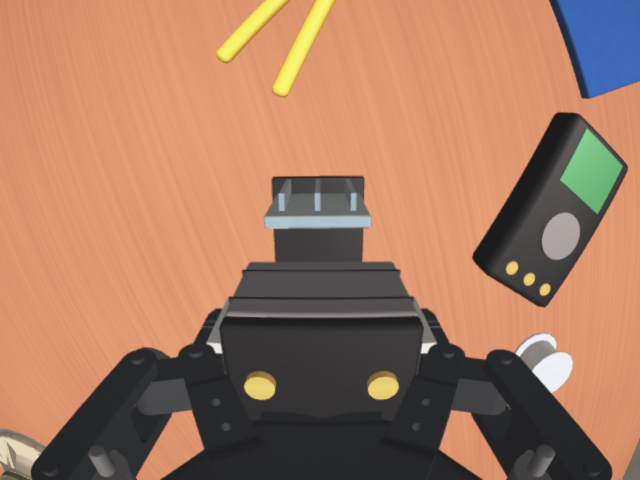

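>>> send_rows(motion="-0.03 0 0.005 0 0 0 40; -0.07 0 0.005 0.1 -0.1 0 40; -0.115 0.001 0.006 0.1 -0.2 0 40; -0.16 0.001 0.015 0.1 -0.2 0 40; -0.195 0.0016 0.03 0.17 -0.24 0 40")

```text
clock: 5.6
eef_pos: [502.8, 88.4, 88.6]
ee_rot: [0.806, 0.592, 0.003, 0.0]
contact_force: [0.6, -0.5, -3.2]
gripper_width: 63.5
```

```bash
python3 -c "
from h import *
st();go(500,85,7.5,-17.3)"
```

```text
t 5.6 pos [502.8  88.4  88.6] yaw_y -17.38 z [ 0.0051  0.0027 -1.    ] F [ 0.6 -0.5 -3.2] w 63.5 j [-0.69  0.28  0.53  1.89 -0.17  1.01 -0.39]
 shift [-0.0044 -0.002   0.0811] rv [ 0.23 -0.24 -0.08] rows>= 1.63
```

>>> send_rows(motion="-0.004 -0.002 0.03 0.2 -0.2 0 40; -0.004 -0.002 0.055 0.2 -0.2 0 40; -0.004 -0.002 0.07 0.2 -0.2 0 40; -0.004 -0.002 0.076 0.2 -0.2 0 40; -0.004 -0.002 0.076 0.2 -0.2 0 40")

```text
clock: 6.1
eef_pos: [499.4, 85.1, 11.9]
ee_rot: [0.806, 0.592, -0.0, -0.0]
contact_force: [-0.1, -0.3, -2.7]
gripper_width: 63.1
```

```bash
python3 -c "
from h import *
st();go(500,85,7,-17.3)
p=ctrl.read_camera('side');save(p,'s5')"
```

```text
t 6.1 pos [499.4  85.1  11.9] yaw_y -17.38 z [-9.e-04 -3.e-04 -1.e+00] F [-0.1 -0.3 -2.7] w 63.1 j [-0.65  0.39  0.5   1.95 -0.25  0.85 -0.32]
 shift [0.0001 0.0006 0.0049] rv [-0.04  0.03 -0.08] rows>= 0.1
```

View pics/s5.png

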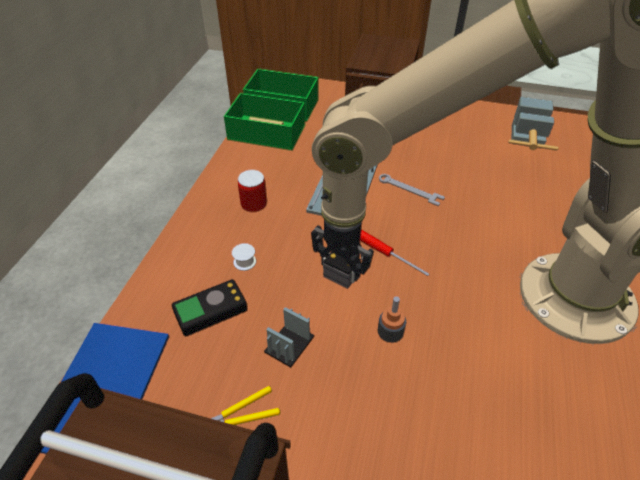

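Battery (338,270 px) hangs just above the bench, upright, slot empty. Lower to contact.

>>> send_rows(motion="0 0.0005 0.002 0 0 0 40; 0 0.0005 0.004 0 0 0 40; 0 0.0005 0.005 0 0 0 40; 0 0.0005 0.006 0 0 0 40; 0 0.0005 0.006 0 0 0 40")

```text
clock: 6.65
eef_pos: [500.5, 85.1, 6.7]
ee_rot: [0.806, 0.592, 0.0, 0.0]
contact_force: [1.3, -0.3, -3.3]
gripper_width: 63.6
```

>>> send_rows(motion="0 0 0.001 0 0 0 40; 0 0 0.002 0 0 0 40; 0 0 0.002 0 0 0 40")

```text
clock: 6.95
eef_pos: [500.6, 85.1, 6.5]
ee_rot: [0.806, 0.592, 0.001, -0.0]
contact_force: [-11.1, -2.3, 22.1]
gripper_width: 63.4
```

>>> send_rows(motion="0 0 -0.0015 0 0 0 40; 0 0 -0.001 0 0 0 70; 0 0 -0.001 0 0 0 85; 0 0 -0.001 0 0 0 100; 0 0 -0.001 0 0 0 100")

```text
clock: 7.45
eef_pos: [500.8, 85.2, 7.4]
ee_rot: [0.806, 0.592, 0.001, -0.0]
contact_force: [-0.0, -0.0, -0.9]
gripper_width: 85.3
```

```bash
python3 -c "
from h import *
st();go(500,85,120,-17.3)"
```

```text
t 7.45 pos [500.8  85.2   7.4] yaw_y -17.4 z [ 6.0e-04  1.4e-03 -1.0e+00] F [-0.  -0.  -0.9] w 85.3 j [-0.64  0.4   0.49  1.96 -0.25  0.84 -0.32]
 shift [-0.0002 -0.0007 -0.1126] rv [ 0.01 -0.09 -0.1 ] rows>= 2.25
```

>>> send_rows(motion="0 0 -0.015 0 0 0 100; 0 0 -0.045 0 0 0 100; 0 0 -0.09 0 0 0 100; 0 0 -0.125 0 0 -6 100; 0 0 -0.15 0 0 -14 100")

```text
clock: 7.95
eef_pos: [501.5, 85.0, 160.1]
ee_rot: [0.726, 0.687, 0.002, 0.0]
contact_force: [1.0, 0.7, -0.8]
gripper_width: 85.1
```

```bash
python3 -c "
from h import *
st();go(500,85,170,72.6)
p=ctrl.read_camera('wrist');save(p,'w6')
W=fish(p).reshape(-1,3)
m=(abs(W[:,0]-500)<70)&(abs(W[:,1]-85)<70)&(W[:,2]>45)&(W[:,2]<66)
print(cv2.minAreaRect(W[m][:,:2].astype(np.float32)),np.median(W[m][:,2]),W[m].mean(0))"
```

```text
t 7.95 pos [501.5  85.  160.1] yaw_y -3.16 z [ 0.0033  0.0022 -1.    ] F [ 1.   0.7 -0.8] w 85.1 j [-0.69  0.19  0.52  1.81 -0.1   1.16 -0.19]
 shift [-0.     -0.0015 -0.0099] rv [  0.24   0.   -75.76] rows>= 8.82
((500.3970642089844, 85.29948425292969), (44.45193099975586, 64.61756134033203), 72.8045425415039) 54.56397853012845 [500.51084882  86.93359058  54.51146222]
```

View pics/w6.png

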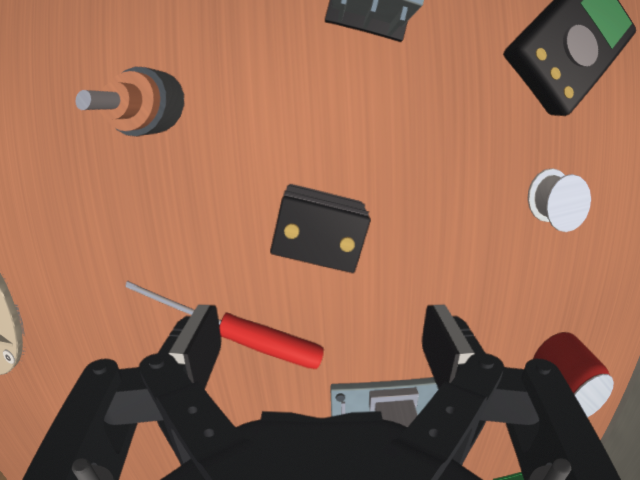

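>>> send_rows(motion="0 -0.0015 -0.005 0 0 -8 100; 0 -0.0015 -0.005 0 0 -16 100; 0 -0.0015 0 0 0 -24 100; 0 -0.0015 0 0.1 0 -32 100; 0 -0.0015 0 0.2 0 -40 100")

```text
clock: 8.5
eef_pos: [501.7, 85.2, 163.2]
ee_rot: [0.441, 0.898, 0.002, 0.001]
contact_force: [-0.1, -1.3, -0.5]
gripper_width: 85.3
```

```bash
python3 -c "
from h import *
st();go(500.4,85.3,100,72.7)"
```

```text
t 8.5 pos [501.7  85.2 163.2] yaw_y 37.69 z [ 0.0041  0.0028 -1.    ] F [-0.1 -1.3 -0.5] w 85.3 j [-0.62  0.18  0.44  1.81 -0.09  1.17  0.51]
 shift [ 0.0009 -0.0013  0.0632] rv [  0.27   0.1  -35.01] rows>= 4.08
```

>>> send_rows(motion="0.001 -0.001 0.01 0.1 0 -8 100; 0.001 -0.001 0.02 0.2 0.1 -16 100; 0.001 -0.001 0.03 0.3 0.1 -24 100; 0.001 -0.001 0.04 0.3 0.1 -32 100; 0.001 -0.001 0.05 0.3 0.1 -35 100")

```text
clock: 9.0
eef_pos: [500.4, 85.5, 112.4]
ee_rot: [0.148, 0.989, -0.0, -0.0]
contact_force: [0.2, -0.3, 0.2]
gripper_width: 85.5
```

```bash
python3 -c "
from h import *
st();go(500.4,85.3,6,72.7)"
```

```text
t 9.0 pos [500.4  85.5 112.4] yaw_y 72.96 z [-5.e-04 -5.e-04 -1.e+00] F [ 0.2 -0.3  0.2] w 85.5 j [-0.55  0.23  0.37  1.86 -0.1   1.06  1.13]
 shift [-1.000e-04 -1.000e-04  1.064e-01] rv [-0.04 -0.02  0.26] rows>= 2.13
```

>>> send_rows(motion="0 0 0.03 0 0 0.2 100; 0 0 0.06 0 0 0.2 100; 0 0 0.085 0 0 0.2 100; 0 0 0.1 0 0 0.2 100; 0 0 0.103 0 0 0.2 100")

```text
clock: 9.5
eef_pos: [498.8, 85.0, 7.3]
ee_rot: [0.15, 0.989, -0.001, -0.002]
contact_force: [-0.2, 0.3, 0.1]
gripper_width: 85.4
```

```bash
python3 -c "
from h import *
st();go(500.4,85.3,9,72.7)
p=ctrl.read_camera('wrist');save(p,'w7')"
```

```text
t 9.5 pos [498.8  85.    7.3] yaw_y 72.73 z [-0.0042 -0.0019 -1.    ] F [-0.2  0.3  0.1] w 85.4 j [-0.52  0.38  0.34  1.95 -0.17  0.84  1.18]
 shift [-0.0014  0.0007 -0.0017] rv [-0.17 -0.2   0.03] rows>= 0.05
```

View pics/w7.png

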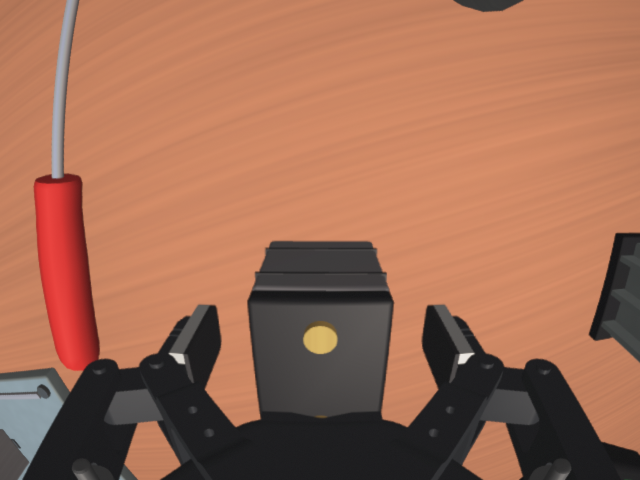

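Battery squarely between the pads (centre col 320). Grip it.

>>> send_rows(motion="-0.001 0.001 -0.002 -0.2 -0.2 0 100; -0.001 0.001 -0.002 -0.2 -0.2 0 60; -0.001 0.001 -0.002 -0.2 -0.2 0 20; -0.001 0.001 -0.002 -0.2 -0.2 0 20; -0.001 0.001 -0.002 -0.2 -0.2 0 20", squeeze=60)

```text
clock: 10.05
eef_pos: [501.3, 85.8, 10.9]
ee_rot: [0.15, 0.989, 0.001, 0.001]
contact_force: [-1.1, 0.4, 6.3]
gripper_width: 43.3
```

>>> send_rows(motion="0 0 0 0 0 0 20; 0 0 0 0 0 0 20")

```text
clock: 10.25
eef_pos: [501.2, 85.9, 10.9]
ee_rot: [0.15, 0.989, 0.001, 0.001]
contact_force: [-0.7, -0.4, 0.6]
gripper_width: 43.4
```

```bash
python3 -c "
from h import *
st();go(500.4,85.3,150,72.7)"
```

```text
t 10.25 pos [501.2  85.9  10.9] yaw_y 72.73 z [ 0.0027  0.0013 -1.    ] F [-0.7 -0.4  0.6] w 43.4 j [-0.52  0.38  0.34  1.95 -0.17  0.84  1.18]
 shift [ 0.0003 -0.0005 -0.1391] rv [0.11 0.12 0.03] rows>= 2.78
```

>>> send_rows(motion="0 0 -0.01 0 0 0 20; 0 0 -0.035 0 0 0 20; 0 0 -0.07 0 0 0 20; 0 0 -0.11 0 0 0 20; 0 0 -0.15 0 0 4 20")

```text
clock: 10.75
eef_pos: [500.1, 85.4, 162.6]
ee_rot: [0.185, 0.983, 0.001, 0.001]
contact_force: [1.3, 0.7, -2.3]
gripper_width: 43.8
```

```bash
python3 -c "
from h import *
st();go(560,-200,250,-2)"
```

```text
t 10.75 pos [500.1  85.4 162.6] yaw_y 68.69 z [ 1.7e-03  9.0e-04 -1.0e+00] F [ 1.3  0.7 -2.3] w 43.8 j [-0.58  0.18  0.39  1.81 -0.07  1.17  1.03]
 shift [-0.1596 -0.2439 -0.0876] rv [1.200e-01 1.000e-02 7.069e+01] rows>= 8.23
```

>>> send_rows(motion="-0.012 -0.02 -0.007 0 0 6 20; -0.03 -0.046 -0.017 0 0 14 20; -0.048 -0.073 -0.027 0 0 22 20; -0.066 -0.1 -0.037 0 0 30 20; -0.085 -0.13 -0.047 0 0 38 20")

```text
clock: 11.25
eef_pos: [531.6, -67.4, 210.3]
ee_rot: [0.497, 0.868, 0.001, 0.0]
contact_force: [0.8, 0.3, -3.3]
gripper_width: 43.9
```

```bash
python3 -c "
from h import *
st();go(560,-200,250,-2)"
```

```text
t 11.25 pos [531.6 -67.4 210.3] yaw_y 30.41 z [ 0.0015  0.0014 -1.    ] F [ 0.8  0.3 -3.3] w 43.9 j [-0.42  0.22  0.58  1.67 -0.12  1.29  0.71]
 shift [-0.1287 -0.0426 -0.0399] rv [ 0.1  -0.06 32.41] rows>= 3.77
```

>>> send_rows(motion="-0.03 -0.01 -0.01 0 0 8 20; -0.06 -0.02 -0.02 0 0 16 20; -0.09 -0.03 -0.03 0 0 24 20; -0.118 -0.04 -0.037 0.1 0 31 20; -0.128 -0.043 -0.04 0.1 0 32.4 20")

```text
clock: 11.75
eef_pos: [558.6, -203.5, 251.2]
ee_rot: [0.722, 0.692, -0.0, 0.0]
contact_force: [-1.0, -0.7, -3.7]
gripper_width: 43.5
```

>>> send_rows(motion="0 0 0 0 0 0 20; 0 0 0 0 0 0 20")

```text
clock: 11.95
eef_pos: [558.2, -203.0, 251.0]
ee_rot: [0.722, 0.692, -0.0, -0.0]
contact_force: [-0.2, 0.4, -4.1]
gripper_width: 43.0
```

```bash
python3 -c "
from h import *
st()
p=ctrl.read_camera('wrist');save(p,'w8');np.save('w8.npy',fish(p))
for t in ['pad_face','index_post','knob_grip','bed_mid']:
  print(t,[(round(d['confidence'],2),cam2w(p,d['point']).round(1).tolist()) for d in ctrl.recognise(t,p)[:2]])
"; python3 fit.py w8.npy 2>/dev/null
```

```text
t 11.95 pos [ 558.2 -203.   251. ] yaw_y -2.39 z [-7.e-04 -5.e-04 -1.e+00] F [-0.2  0.4 -4.1] w 43.0 j [-0.25  0.36  0.73  1.45 -0.24  1.42  0.44]
pad_face []
index_post [(0.71, [563.6, -163.3, 17.0])]
knob_grip []
bed_mid [(0.91, [561.5, -168.2, 12.7])]
bat+wall 0 ((0.0, 0.0), (0.0, 0.0), 0.0) zmed None
bat 0 ((0.0, 0.0), (0.0, 0.0), 0.0) zmed None
[nan nan nan]
bench 2991 ((485.00079345703125, -14.893299102783203), (69.98052978515625, 70.05448913574219), 0.011513304896652699) zmed -0.3
plate 17636 ((554.9465942382812, -181.23333740234375), (231.19552612304688, 155.57102966308594), 85.72042083740234) zmed 11.9
fixjaw 717 ((566.0635375976562, -111.78975677490234), (14.37854290008545, 38.7007942199707), 87.92462921142578) zmed 62.4
movjaw 463 ((562.9968872070312, -202.8513946533203), (8.91547679901123, 39.942909240722656), 88.52666473388672) zmed 62.1
bar 0 ((0.0, 0.0), (0.0, 0.0), 0.0) zmed None
[nan nan nan]
wheel 0 ((0.0, 0.0), (0.0, 0.0), 0.0) zmed None
```

View pics/w8.png

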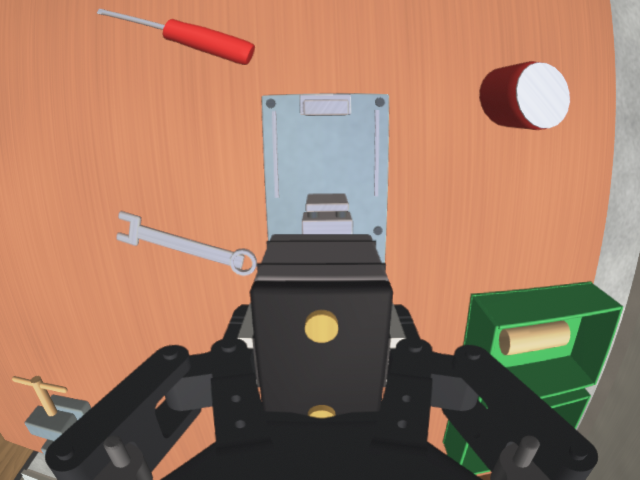

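```bash
python3 -c "
from h import *
go(564.5,-159,110,-2.0)"
```

```text
shift [0.0432 0.0041 0.141 ] rv [-0.01  0.01 -0.32] rows>= 2.95
```

>>> send_rows(motion="0.015 0.001 0.03 0 0 0 20; 0.03 0.003 0.07 0 0 -0.2 20; 0.043 0.004 0.11 0 0 -0.3 20; 0.043 0.004 0.135 0 0 -0.3 20; 0.043 0.004 0.14 0 0 -0.3 20")

```text
clock: 12.7
eef_pos: [562.4, -157.0, 107.6]
ee_rot: [0.719, 0.695, -0.002, -0.003]
contact_force: [-0.1, 0.3, -3.5]
gripper_width: 43.2
```

>>> send_rows(motion="0 0 0 0 0 0 20; 0 0 0 0 0 0 20")

```text
clock: 12.9
eef_pos: [562.9, -157.2, 108.8]
ee_rot: [0.719, 0.695, -0.001, -0.002]
contact_force: [0.0, -1.0, -3.0]
gripper_width: 43.5
```

```bash
python3 -c "
from h import *
st();go(564.5,-159,50,-2.0)
p=ctrl.read_camera('wrist');save(p,'w9');np.save('w9.npy',fish(p))
p=ctrl.read_camera('side');save(p,'s9')
"; python3 fit.py w9.npy 2>/dev/null | grep -a jaw
```

```text
t 12.9 pos [ 562.9 -157.2  108.8] yaw_y -1.87 z [-0.0049  0.0011 -1.    ] F [ 0. -1. -3.] w 43.5 j [-0.29  0.45  0.67  1.67 -0.3   1.13  0.43]
 shift [-0.0018  0.0019  0.0588] rv [-0.28 -0.05  0.13] rows>= 1.18
fixjaw 2119 ((565.4663696289062, -111.75895690917969), (14.26545524597168, 40.076419830322266), 88.38094329833984) zmed 62.4
movjaw 0 ((0.0, 0.0), (0.0, 0.0), 0.0) zmed None
```

View pics/w9.png

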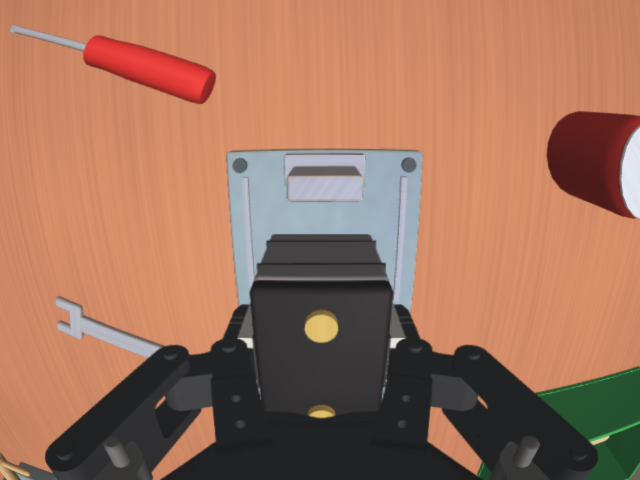

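```bash
python3 -c "
import numpy as np,cv2
P=np.load('w9.npy').reshape(-1,3)
m=(abs(P[:,0]-563)<30)&(abs(P[:,1]+157)<45)&(P[:,2]>145)&(P[:,2]<160)
Q=P[m];print(len(Q),np.percentile(Q,[1,50,99],axis=0).round(1))
m=(abs(P[:,0]-563)<30)&(abs(P[:,1]+157)<45)&(P[:,2]>103)&(P[:,2]<148)
Q=P[m];print(len(Q),np.percentile(Q,[1,50,99],axis=0).round(1))
"
```

```text
18998 [[ 535.9 -174.8  146.8]
 [ 563.1 -144.7  152.4]
 [ 590.3 -124.   158.1]]
6372 [[ 535.4 -158.3  103.8]
 [ 563.9 -124.6  133.1]
 [ 590.9 -123.5  147.9]]
```

View pics/s9.png

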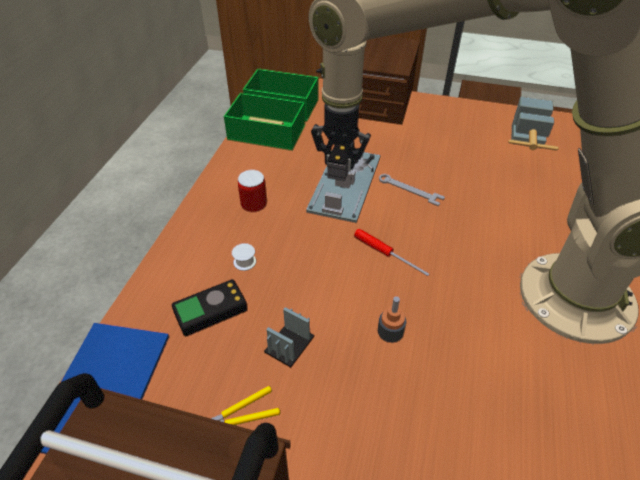

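>>> send_rows(motion="-0.002 0.0015 0.015 -0.2 0 0 20; -0.002 0.0015 0.03 -0.2 0 0 20; -0.002 0.0015 0.035 -0.2 0 0 20; -0.002 0.0015 0.035 -0.2 0 0 20")

```text
clock: 13.4
eef_pos: [564.0, -159.4, 73.4]
ee_rot: [0.719, 0.695, -0.0, -0.001]
contact_force: [0.6, 0.3, -2.9]
gripper_width: 43.4
```

```bash
python3 -c "
from h import *
st();go(564.5,-159.5,24,-2.0)"
```

```text
t 13.4 pos [ 564.  -159.4   73.4] yaw_y -1.89 z [-0.0019  0.0011 -1.    ] F [ 0.6  0.3 -2.9] w 43.4 j [-0.27  0.49  0.65  1.7  -0.33  1.06  0.45]
 shift [-0.0002  0.0006  0.0494] rv [-0.11 -0.06  0.11] rows>= 0.99
```

>>> send_rows(motion="0 0.0005 0.012 -0.1 0 0 20; 0 0.0005 0.025 -0.1 0 0 20; 0 0.0005 0.036 -0.1 0 0 20; 0 0.0005 0.042 -0.1 0 0 20; 0 0.0005 0.042 -0.1 0 0 20")

```text
clock: 13.9
eef_pos: [563.5, -159.1, 30.1]
ee_rot: [0.719, 0.695, -0.0, -0.001]
contact_force: [-0.1, 0.3, -4.3]
gripper_width: 43.8
```

```bash
python3 -c "
from h import *
st();go(564.5,-159.5,24,-2.0)
p=ctrl.read_camera('wrist');save(p,'w10')"
```

```text
t 13.9 pos [ 563.5 -159.1   30.1] yaw_y -1.9 z [-0.0024  0.0013 -1.    ] F [-0.1  0.3 -4.3] w 43.8 j [-0.25  0.55  0.62  1.73 -0.37  0.99  0.48]
 shift [-0.0004  0.001   0.006 ] rv [-0.14 -0.07  0.1 ] rows>= 0.12
```

View pics/w10.png

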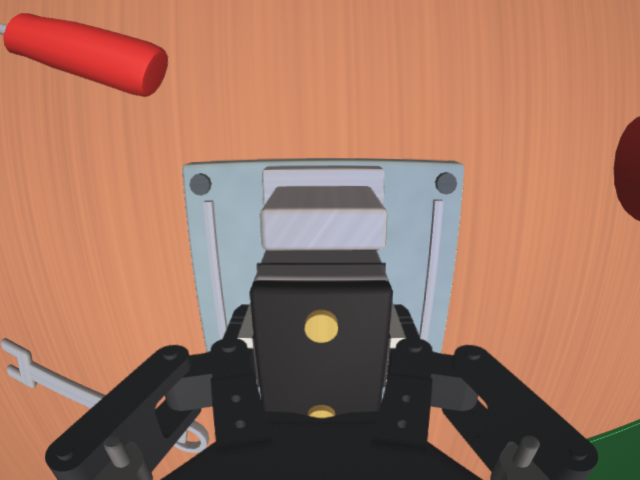

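>>> send_rows(motion="0 0.001 0.002 -0.1 0 0 20; 0 0.001 0.004 -0.1 0 0 20; 0 0.001 0.0055 -0.1 0 0 20; 0 0.001 0.006 -0.1 0 0 20; 0 0.001 0.006 -0.1 0 0 20")

```text
clock: 14.45
eef_pos: [565.0, -159.4, 24.9]
ee_rot: [0.719, 0.695, 0.001, -0.0]
contact_force: [-0.1, -0.3, -3.5]
gripper_width: 43.6
```

>>> send_rows(motion="0 0 0.0005 0 0 0 20; 0 0 0.001 0 0 0 20; 0 0 0.001 0 0 0 20")

```text
clock: 14.75
eef_pos: [565.0, -159.3, 23.8]
ee_rot: [0.719, 0.695, 0.001, -0.0]
contact_force: [-0.4, 0.2, -3.5]
gripper_width: 43.3
```

>>> send_rows(motion="0 0 0.0007 0 0 0 20; 0 0 0.0014 0 0 0 20; 0 0 0.0014 0 0 0 20")

```text
clock: 15.05
eef_pos: [565.1, -159.3, 23.0]
ee_rot: [0.719, 0.695, 0.001, -0.0]
contact_force: [-3.2, 1.8, 5.4]
gripper_width: 43.5
```

Contact with the bed (force flipped to +5 N). Open.

>>> send_rows(motion="0 0 -0.0005 0 0 0 30; 0 0 -0.0005 0 0 0 65; 0 0 -0.0005 0 0 0 85; 0 0 -0.0005 0 0 0 85; 0 0 -0.0005 0 0 0 85")

```text
clock: 15.55
eef_pos: [565.2, -159.4, 23.6]
ee_rot: [0.719, 0.695, 0.001, -0.0]
contact_force: [0.4, -0.7, -0.9]
gripper_width: 72.6
```

>>> send_rows(motion="0 0 -0.015 0 0 0 85; 0 0 -0.045 0 0 0 85; 0 0 -0.09 0 0 0 85; 0 0 -0.13 0 0 0 85; 0 0 -0.16 0 0 0 85")

```text
clock: 16.05
eef_pos: [565.6, -160.3, 187.8]
ee_rot: [0.719, 0.695, 0.002, 0.001]
contact_force: [0.1, 0.4, -0.1]
gripper_width: 72.9
```

```bash
python3 -c "
from h import *
st();go(560,-300,200,30)"
```

```text
t 16.05 pos [ 565.6 -160.3  187.8] yaw_y -1.95 z [ 4.6e-03  5.0e-04 -1.0e+00] F [ 0.1  0.4 -0.1] w 72.9 j [-0.31  0.38  0.7   1.57 -0.25  1.28  0.39]
 shift [-0.1398 -0.0008 -0.0123] rv [ 2.600e-01  3.000e-02 -3.195e+01] rows>= 3.72
```

```bash
python3 -c "
from h import *
go(560,-300,200,118)
p=ctrl.read_camera('wrist');save(p,'w11');W=fish(p);np.save('w11.npy',W);P=W.reshape(-1,3)
m=(abs(P[:,0]-565)<40)&(abs(P[:,1]+159)<36)&(P[:,2]>63.5)&(P[:,2]<75)
print(cv2.minAreaRect(P[m][:,:2].astype(np.float32)),np.median(P[m][:,2]))"
```

```text
shift [-0.1398 -0.0008 -0.0123] rv [   0.2     0.25 -119.95] rows>= 13.96
((564.888916015625, -158.42227172851562), (64.08850860595703, 43.78178024291992), 88.12482452392578) 66.58813043376583
```

View pics/w11.png

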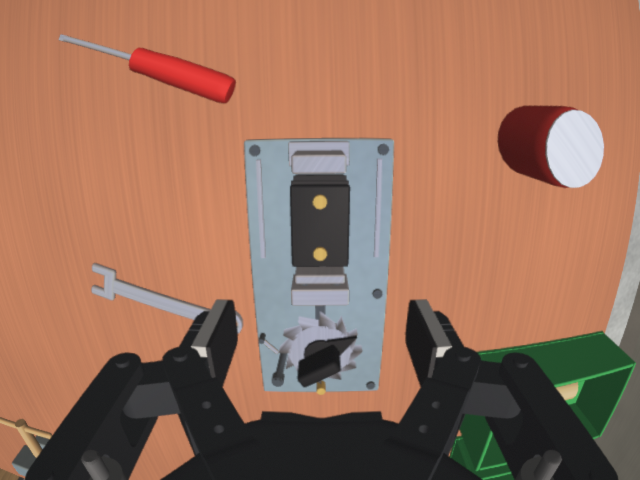

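```bash
python3 -c "
import numpy as np,cv2
P=np.load('w11.npy').reshape(-1,3)
m=(abs(P[:,0]-560)<35)&(abs(P[:,1]+300)<35)&(P[:,2]>57)&(P[:,2]<68)
Q=P[m];print(len(Q),cv2.minAreaRect(Q[:,:2].astype(np.float32)),np.median(Q[:,2]),np.percentile(Q,[1,99],axis=0).round(1))
m=(abs(P[:,0]-560)<60)&(abs(P[:,1]+300)<55)&(P[:,2]>18)&(P[:,2]<29)
Q=P[m];print(len(Q),cv2.minEnclosingCircle(Q[:,:2].astype(np.float32)))
"
```

```text
571 ((558.909912109375, -301.11279296875), (41.89194107055664, 14.904913902282715), 28.183748245239258) 61.004348458208824 [[ 539.5 -313.4   57.1]
 [ 577.7 -287.2   62.7]]
2595 ((549.879150390625, -307.88970947265625), 54.45052719116211)
```

>>> send_rows(motion="-0.02 0 0 0 0 -6 60; -0.05 0 -0.005 0 0 -14 60; -0.08 0 -0.01 0 0 -22 60; -0.11 0 -0.012 0 0 -30 60; -0.135 0 -0.012 0 0 -38 60")

```text
clock: 16.6
eef_pos: [562.4, -298.2, 205.9]
ee_rot: [0.452, 0.892, 0.002, 0.006]
contact_force: [-0.1, 0.1, -0.3]
gripper_width: 51.1
```

```bash
python3 -c "
from h import *
st();go(560,-300.5,180,118)"
```

```text
t 16.6 pos [ 562.4 -298.2  205.9] yaw_y 36.3 z [ 0.0119 -0.0015 -0.9999] F [-0.1  0.1 -0.3] w 51.1 j [ 0.02  0.46  0.6   1.41 -0.26  1.34  1.26]
 shift [-0.0002 -0.0035  0.0259] rv [ 7.00e-02  7.50e-01 -8.17e+01] rows>= 9.51
```

>>> send_rows(motion="0 -0.001 0.004 0 0 -7.5 50; 0 -0.002 0.008 0 0 -16 50; 0 -0.003 0.012 0 0.2 -24 50; 0 -0.0035 0.016 0 0.4 -32 50; 0 -0.0035 0.02 0 0.6 -40 50")

```text
clock: 17.1
eef_pos: [559.6, -300.8, 186.7]
ee_rot: [0.117, 0.993, 0.002, 0.002]
contact_force: [0.4, 0.4, 0.1]
gripper_width: 42.8
```

```bash
python3 -c "
from h import *
st();go(559.3,-300.8,150,118)"
```

```text
t 17.1 pos [ 559.6 -300.8  186.7] yaw_y 76.58 z [ 0.0037  0.0036 -1.    ] F [0.4 0.4 0.1] w 42.8 j [ 0.12  0.45  0.46  1.43 -0.21  1.31  1.93]
 shift [ 0.0004 -0.0002  0.0367] rv [  0.18   0.24 -41.42] rows>= 4.82
```

>>> send_rows(motion="0 0 0.007 0 0 -8 50; 0 0 0.014 0.1 0.1 -16 50; 0 0 0.021 0.2 0.2 -24 50; 0 0 0.028 0.2 0.2 -32 50; 0 0 0.036 0.2 0.2 -40 50")

```text
clock: 17.6
eef_pos: [559.7, -301.0, 151.5]
ee_rot: [-0.233, 0.973, -0.001, 0.001]
contact_force: [0.5, -0.7, 0.4]
gripper_width: 42.7
```

```bash
python3 -c "
from h import *
st();go(559.3,-300.8,36,118.1)
p=ctrl.read_camera('wrist');save(p,'w12')
P=fish(p).reshape(-1,3);np.save('w12.npy',P)
m=(abs(P[:,0]-560)<35)&(abs(P[:,1]+300)<35)&(P[:,2]>57)&(P[:,2]<68)
Q=P[m];print(len(Q),cv2.minAreaRect(Q[:,:2].astype(np.float32)),np.median(Q[:,2]))
"
```

```text
t 17.6 pos [ 559.7 -301.   151.5] yaw_y 116.89 z [ 0.0015 -0.0011 -1.    ] F [ 0.5 -0.7  0.4] w 42.7 j [ 0.21  0.46  0.33  1.47 -0.15  1.24  2.59]
 shift [0.0004 0.0006 0.1155] rv [-0.1   0.05 -1.21] rows>= 2.31
1223 ((558.2421875, -302.1448974609375), (40.960205078125, 14.568220138549805), 30.512392044067383) 61.3491124527589
```

View pics/w12.png

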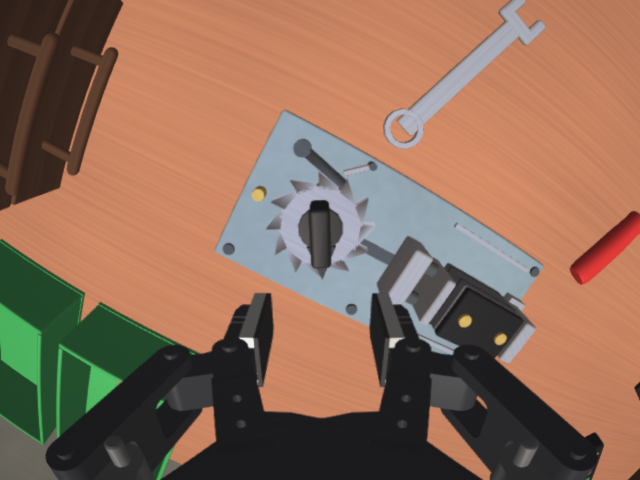

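>>> send_rows(motion="0 0 0.03 0 0 -0.6 50; 0 0 0.06 0 0 -1.2 50; 0 0 0.085 0 0 -1.2 50; 0 0 0.1 0 0 -1.2 50; 0 0 0.1 0 0 -1.2 50")

```text
clock: 18.15
eef_pos: [557.7, -300.2, 48.2]
ee_rot: [-0.246, 0.969, 0.001, -0.002]
contact_force: [-0.2, -0.4, 0.0]
gripper_width: 43.0
```

```bash
python3 -c "
from h import *
st();go(559,-301,34,118.1)
p=ctrl.read_camera('wrist');save(p,'w13')
"
```

```text
t 18.15 pos [ 557.7 -300.2   48.2] yaw_y 118.48 z [-4.e-03  9.e-04 -1.e+00] F [-0.2 -0.4  0. ] w 43.0 j [ 0.23  0.56  0.3   1.57 -0.18  1.05  2.64]
 shift [-0.0008 -0.0013  0.0142] rv [ 0.15 -0.18  0.38] rows>= 0.28
```

View pics/w13.png

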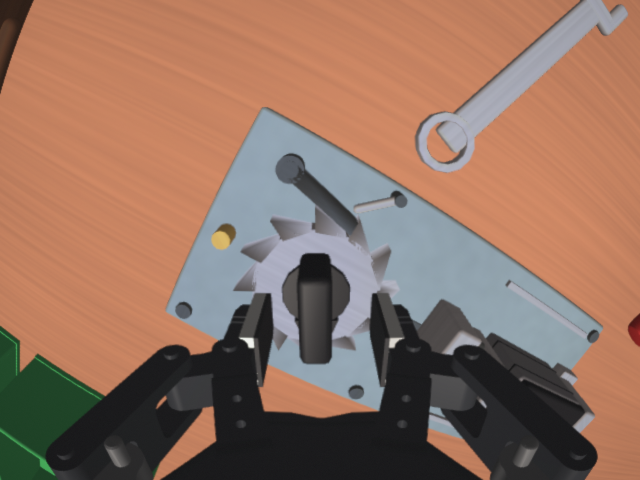

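>>> send_rows(motion="-0.001 -0.001 0.007 0.1 -0.2 0.3 50; -0.001 -0.001 0.014 0.1 -0.2 0.3 50; -0.001 -0.001 0.014 0.1 -0.2 0.3 50; -0.001 -0.001 0.014 0.1 -0.2 0.3 20; -0.001 -0.001 0.014 0.1 -0.2 0.3 5", squeeze=60)

```text
clock: 18.7
eef_pos: [560.3, -301.3, 36.3]
ee_rot: [-0.244, 0.97, -0.001, 0.001]
contact_force: [3.8, -6.1, 1.5]
gripper_width: 14.5
```

>>> send_rows(motion="0 0 0 0 0 0 5; 0 0 0 0 0 0 5; 0 0 0 0 0 0 5")

```text
clock: 19.0
eef_pos: [560.4, -301.7, 36.5]
ee_rot: [-0.243, 0.97, -0.001, 0.002]
contact_force: [0.5, -2.2, -0.3]
gripper_width: 13.3
```

```bash
python3 -c "
from h import *
st();print(ctrl.sense()['moment'].round(2))"
```

```text
t 19.0 pos [ 560.4 -301.7   36.5] yaw_y 118.19 z [ 0.0034 -0.001  -1.    ] F [ 0.5 -2.2 -0.3] w 13.3 j [ 0.23  0.57  0.29  1.58 -0.19  1.02  2.64]
[-0.29 -0.18  0.02]
```

>>> send_rows(motion="0 0 0 0 0 4 5; 0 0 0 0 0 10 5; 0 0 0 0 0 16 5; 0 0 0 0 0 22 5; 0 0 0 0 0 28 5")

```text
clock: 19.5
eef_pos: [560.4, -301.6, 36.5]
ee_rot: [0.0, 1.0, -0.0, 0.002]
contact_force: [0.5, -1.0, -2.2]
gripper_width: 12.9
```

```bash
python3 -c "
from h import *
st();print(ctrl.sense()['moment'].round(2))
p=ctrl.read_camera('wrist');save(p,'w14')"
```

```text
t 19.5 pos [ 560.4 -301.6   36.5] yaw_y 89.95 z [ 3.3e-03 -9.0e-04 -1.0e+00] F [ 0.5 -1.  -2.2] w 12.9 j [ 0.16  0.59  0.4   1.58 -0.26  1.02  2.2 ]
[-0.14 -0.12  0.11]
```

View pics/w14.png

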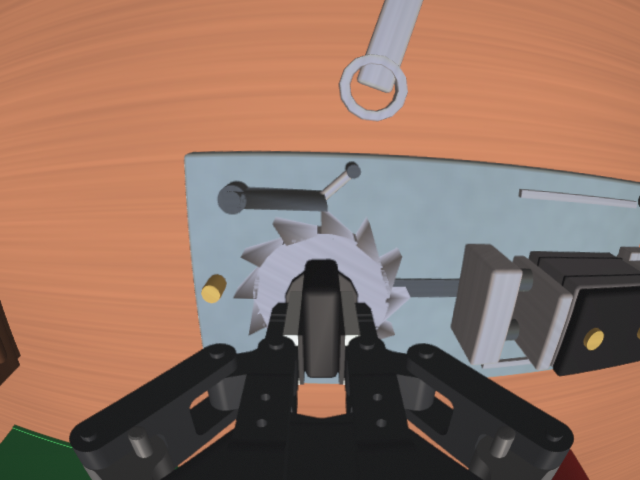

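>>> send_rows(motion="0 0 0 0 0 6 5; 0 0 0 0 0 12 5; 0 0 0 0 0 18 5; 0 0 0 0 0 24 5; 0 0 0 0 0 30 5")

```text
clock: 20.05
eef_pos: [560.5, -301.5, 36.5]
ee_rot: [0.263, 0.965, 0.0, 0.002]
contact_force: [0.6, -0.8, -2.1]
gripper_width: 12.6
```

>>> send_rows(motion="0 0 0 0 0 6 5; 0 0 0 0 0 12 5; 0 0 0 0 0 18 5; 0 0 0 0 0 24 5; 0 0 0 0 0 30 5")

```text
clock: 20.55
eef_pos: [560.6, -301.3, 36.5]
ee_rot: [0.505, 0.863, 0.001, 0.002]
contact_force: [0.2, -1.6, -1.6]
gripper_width: 12.7
```

```bash
python3 -c "
from h import *
st();print(ctrl.sense()['moment'].round(2))
p=ctrl.read_camera('wrist');save(p,'w15')"
```

```text
t 20.55 pos [ 560.6 -301.3   36.5] yaw_y 29.4 z [ 3.4e-03 -7.0e-04 -1.0e+00] F [ 0.2 -1.6 -1.6] w 12.7 j [-0.    0.64  0.64  1.59 -0.42  1.05  1.26]
[-0.3  -0.16  0.15]
```

View pics/w15.png

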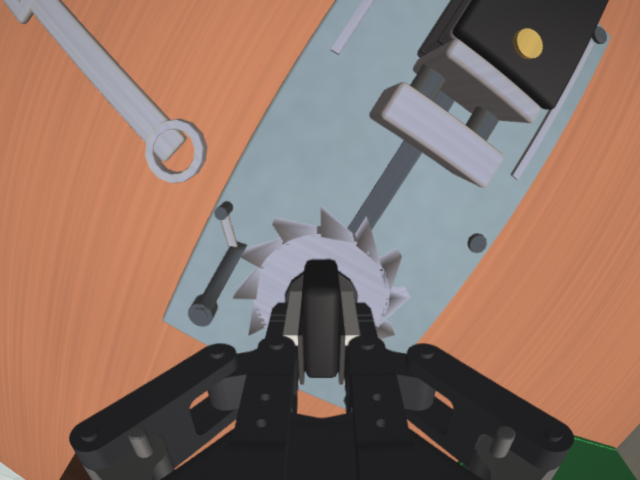

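>>> send_rows(motion="0 0 0 0 0 6 5; 0 0 0 0 0 12 5; 0 0 0 0 0 18 5; 0 0 0 0 0 23 5; 0 0 0 0 0 27 5")

```text
clock: 21.1
eef_pos: [560.8, -301.3, 36.5]
ee_rot: [0.694, 0.72, 0.001, 0.002]
contact_force: [0.3, -1.4, -1.2]
gripper_width: 13.3
```

```bash
python3 -c "
from h import *
st();print(ctrl.sense()['moment'].round(2))
p=ctrl.read_camera('wrist');save(p,'w16')"
```

```text
t 21.1 pos [ 560.8 -301.3   36.5] yaw_y 2.09 z [ 3.4e-03 -9.0e-04 -1.0e+00] F [ 0.3 -1.4 -1.2] w 13.3 j [-0.07  0.67  0.74  1.59 -0.5   1.08  0.84]
[-0.42 -0.16  0.24]
```

View pics/w16.png

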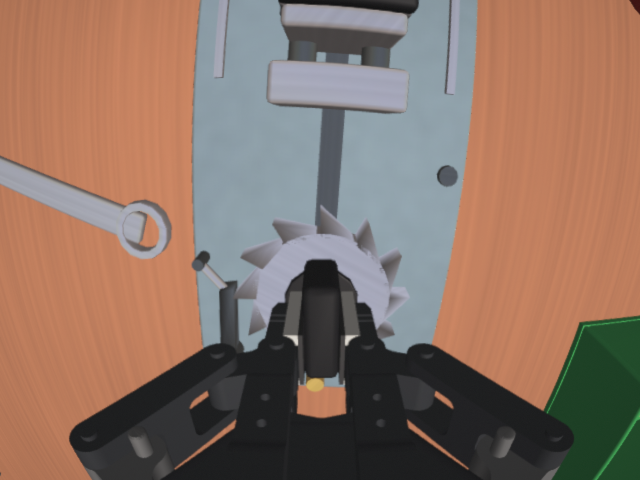

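>>> send_rows(motion="0 0 0 0 0 4 5; 0 0 0 0 0 8 5; 0 0 0 0 0 11.5 5; 0 0 0 0 0 13.4 5; 0 0 0 0 0 13.4 5")

```text
clock: 21.65
eef_pos: [560.8, -301.3, 36.5]
ee_rot: [0.774, 0.633, 0.001, 0.001]
contact_force: [0.7, -0.9, -1.5]
gripper_width: 12.7
```

```bash
python3 -c "
from h import *
st();print(ctrl.sense()['moment'].round(2))
p=ctrl.read_camera('wrist');save(p,'w17')"
```

```text
t 21.65 pos [ 560.8 -301.3   36.5] yaw_y -11.38 z [ 0.0033 -0.001  -1.    ] F [ 0.7 -0.9 -1.5] w 12.7 j [-0.1   0.69  0.8   1.59 -0.54  1.09  0.63]
[-0.41 -0.08  0.15]
```

View pics/w17.png

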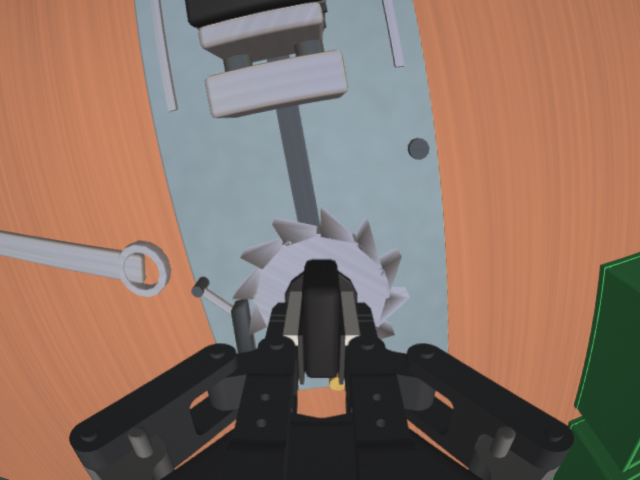

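>>> send_rows(motion="0 0 0 0 0 -3 5; 0 0 0 0 0 -6 5; 0 0 0 0 0 -8 5; 0 0 0 0 0 -8 5; 0 0 0 0 0 -8 5")

```text
clock: 22.2
eef_pos: [560.8, -301.3, 36.6]
ee_rot: [0.727, 0.686, 0.001, 0.001]
contact_force: [1.1, -0.9, -1.3]
gripper_width: 13.0
```

```bash
python3 -c "
from h import *
st();print(ctrl.sense()['moment'].round(2))"
```

```text
t 22.2 pos [ 560.8 -301.3   36.6] yaw_y -3.34 z [ 3.5e-03 -8.0e-04 -1.0e+00] F [ 1.1 -0.9 -1.3] w 13.0 j [-0.08  0.68  0.76  1.59 -0.52  1.08  0.76]
[-0.36 -0.13  0.15]
```

>>> send_rows(motion="0 0 0 0 0 0 20; 0 0 0 0 0 0 50; 0 0 0 0 0 0 50; 0 0 0 0 0 0 50")

```text
clock: 22.6
eef_pos: [560.8, -301.2, 36.6]
ee_rot: [0.727, 0.686, 0.001, 0.001]
contact_force: [-1.2, -0.3, -0.1]
gripper_width: 42.5
```

>>> send_rows(motion="0 0 -0.015 0 0 0 50; 0 0 -0.04 0 0 0 50; 0 0 -0.075 0 0 0 50; 0 0 -0.11 0 0 0 50; 0 0 -0.15 0 0 0 50")

```text
clock: 23.1
eef_pos: [559.8, -301.0, 188.7]
ee_rot: [0.728, 0.686, 0.001, 0.001]
contact_force: [-0.0, 0.7, 0.7]
gripper_width: 42.8
```

>>> send_rows(motion="0 0 0 0 0 0 50; -0.02 0 -0.02 0 0 0 50; -0.05 0 -0.03 0 0 0 50; -0.05 0 -0.03 0 0 0 50")

```text
clock: 23.5
eef_pos: [554.8, -356.1, 221.6]
ee_rot: [0.73, 0.684, 0.0, 0.004]
contact_force: [-0.3, -0.2, -0.2]
gripper_width: 42.6
```

```bash
python3 -c "
from h import *
st()
p=ctrl.read_camera('wrist');save(p,'w18');P=fish(p).reshape(-1,3)
def r(n,x,y,dx,dy,z0,z1):
    m=(abs(P[:,0]-x)<dx)&(abs(P[:,1]-y)<dy)&(P[:,2]>z0)&(P[:,2]<z1);print(n,m.sum(),cv2.minAreaRect(P[m][:,:2].astype(np.float32)),np.median(P[m][:,2]))
r('bat',565,-155,40,40,64,75); r('bar',560,-300,35,35,57,68); r('jaws',565,-155,40,70,59,75)
"
```

```text
t 23.5 pos [ 554.8 -356.1  221.6] yaw_y -3.69 z [ 0.005  -0.0051 -1.    ] F [-0.3 -0.2 -0.2] w 42.6 j [-0.02  0.57  0.86  1.31 -0.42  1.43  0.75]
bat 389 ((563.7492065429688, -184.29165649414062), (13.817502975463867, 43.43584060668945), 86.39613342285156) 66.46491640760274
bar 839 ((560.3837280273438, -298.6224670410156), (41.551856994628906, 13.74748420715332), 89.04045867919922) 61.33874570282012
jaws 915 ((563.791259765625, -184.5579071044922), (14.343669891357422, 43.6922492980957), 86.39613342285156) 63.37673706456394
```

View pics/w18.png

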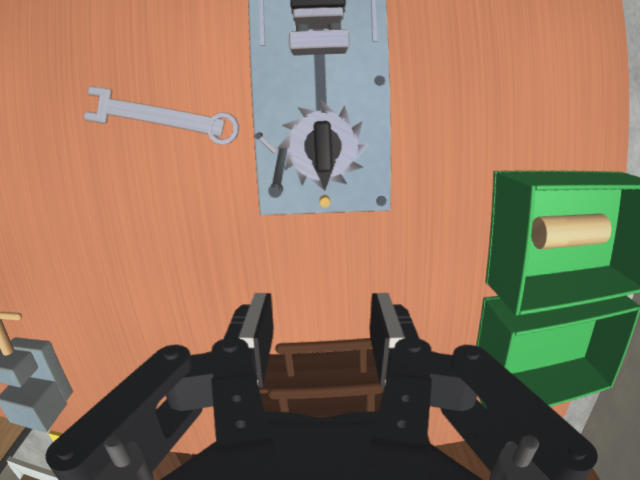

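```bash
python3 -c "
from h import *
p=ctrl.read_camera('top');save(p,'t19');P=cloud(p).reshape(-1,3)
def r(n,x,y,dx,dy,z0,z1):
    m=(abs(P[:,0]-x)<dx)&(abs(P[:,1]-y)<dy)&(P[:,2]>z0)&(P[:,2]<z1);print(n,m.sum(),cv2.minAreaRect(P[m][:,:2].astype(np.float32)),np.median(P[m][:,2]))
r('bat',565,-152,40,24,60,75); r('all',565,-155,40,62,52,75)
a=p['frame'][215:290,375:505,::-1];b=cv2.imread('pics/w18.png')[0:220,220:420]
cv2.imwrite('pics/t19c.png',cv2.resize(a,None,fx=6,fy=6,interpolation=2));cv2.imwrite('pics/w18c.png',cv2.resize(b,None,fx=2.7,fy=2.7,interpolation=2))
"
```

```text
bat 350 ((565.9761352539062, -151.97097778320312), (48.166141510009766, 43.48907470703125), 88.86689758300781) 68.10247479187524
all 637 ((566.7122802734375, -160.15707397460938), (108.4403305053711, 45.237369537353516), 88.55982971191406) 66.81892626138938
```

View pics/t19c.png

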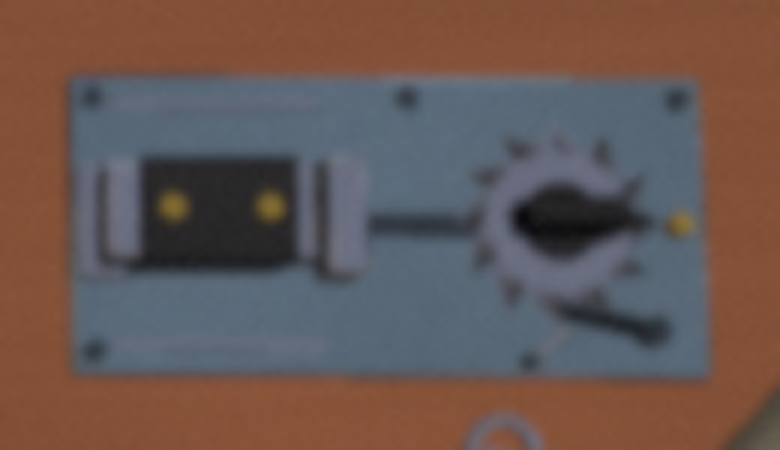

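View pics/w18c.png

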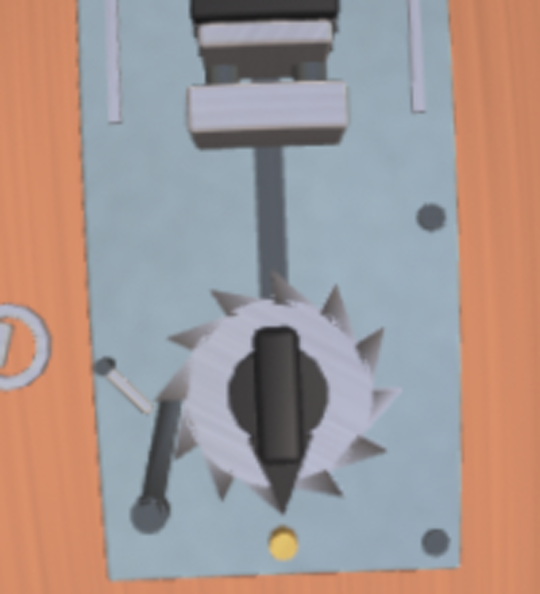

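```bash
python3 -c "
from h import *
st();print(ctrl.job_done())"
```

```text
t 23.6 pos [ 556.2 -352.   219.4] yaw_y -3.49 z [ 0.0037 -0.0013 -1.    ] F [ 0.6 -0.   0.7] w 42.8 j [-0.02  0.57  0.85  1.32 -0.43  1.43  0.74]
the job is handed in; nothing more can be done
None
```

I moved the battery from its charging slot to the clamp bed and wound the knob to tooth 4. The job was handed in at 23.6 s of the 72 s allowed, and it gave no verdict.

- **Battery:** I gripped it by its ends, set it down near (500, 85) mm and gripped it again by its long sides. I lowered it onto the bed until I felt light contact, then let go. Before winding, the wrist camera showed its yaw at 88.1°, matching the clamp's, its top at 66.6 mm, and its centre about on the clamp's centre line.
- **Knob:** It started at tooth 0. I turned it 129.5° clockwise in one grip, let it back about 8°, and released it.

**Last checks:**
- **Nose and bar:** the pictures show the nose on the index post. The bar's measured yaw was 89°, against about 88° expected for tooth 4.
- **Pawl:** it appears to lie in the notch.
- **Battery position:** it appears to be against the fixed jaw with the pad touching its other end.
- **Robot:** it was clear of everything. I saw no bystander moved, but I did not measure their positions again.

**Not measured directly:** the pawl angle and the pad force, which I judged only from pictures. My last two depth fits around the battery were cut off by hidden areas or mixed in the jaws, so I did not get a clean final reading of its centre.

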